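# Clamp the mended stretcher bar at its splint

## Robot

A 6-joint arm with a two-finger parallel gripper is mounted at the origin on the work surface. World frame = base frame: x ahead of the robot, y to its left, z up, the work surface at z = 0. Lengths are in m, angles in rad, forces in N, time in s.
With the tool pointing down it reaches from about 0.3 to 0.775 m from the base axis. Payload 14.6 kg.
Tool frame: the origin (TCP) lies midway between the tips of the shut fingers; the grasp point (between the pads) lies 19 mm behind it (ctrl.pinch_z is the z of the grasp point in the tool frame, in m); z points along the fingers, y is the line along which they close (so a half turn about z gives the same grasp; the last joint's range is limited). The gripper opens to 94 mm and grips with 3 to 60 N. Pads are 16 mm wide; open, the fingers measure 119 mm over their backs; the gripper's body (75 mm by 177 mm) begins 78 mm behind the grasp point.
Start: joints at [1.048, 0.3, 1.521, -0, 1.321, -0.067], TCP at [0.242, 0.494, 0.205] pointing down, gripper open.
Joint ranges: [-3.03, 3.03], [-0.79, 2.21], [0.23, 2.52], [-1.04, 4.18], [0, 3.07], [-2.55, 2.55]. Speed limits (rad/s): [2.22, 2.22, 2.57, 3.14, 3.14, 3.14].

## Interface

Orientations are given as [roll, pitch, yaw] about the fixed x, y, z axes, in that order (R = Rz(yaw) Ry(pitch) Rx(roll)).
In Python, from station import ctrl, camera, ticket gives the robot as it stands. The module is installed in compiled form; this text tells all that it offers.
- The arm moves only by the shell command python3 -m inch 'ROWS' [FORCE]. ROWS is text: rows parted by semicolons, each of 7 numbers parted by spaces: the opening, from -1 (shut) to 1 (fully open), then the shift along the tool's x, y, z in units of 0.03 m (1.0 is 0.03 m), then the turn, a rotation vector about the tool's x, y, z in units of 10 degrees (1.0 is 10 degrees). In form: grip dx dy dz rx ry rz; .... A call has 1 to 10 rows; each row shifts and turns the commanded pose from where the row before left it, along the tool's axes as they then stand; what a row does not reach is not made up. A row lasts 1/8 s, in which the tool goes at most 62.5 mm and 10.7 degrees, less where a joint would pass 70% of its speed; a pose out of reach is approached as far as the arm can. A call with a number of a shift or a turn outside -1 to 1 is refused whole. A call with a gripper value outside its range is refused whole. The fingers move at their own pace and stop on an object; FORCE is the grip in N (left out, the last holds). Time passes only in rows, so rows that do not move let the fingers close. It gives the time, the measured TCP pose, the force, the opening and the grip force at its end, in the units of the state.
- ctrl.get_obs(): the state, without advancing time (a new reading comes with each control period).
- camera(name): name is "scene" or "side" or "wrist"; returns a dict with "img" (400x640x3 uint8, blue, green, red), "range_z" (400x640 float32, m along the optical axis (not along the pixel's ray), 0 where there is no reading), "intrinsics" (3x3 intrinsics, pixels), "view" (4x4, takes a point from world to camera coordinates). Camera axes: x right, y down, z forward; pixel columns grow to the right and rows downward; lengths in m; the calibration is good to about 2 mm. A picture is of the moment at which its call begins.
- ticket.hand_in(): hands the job in; it is judged then, once.
The state is a dict: "time_s": time; "qpos": joint angles; "joint_vel": joint speeds; "tau": joint torques, N m; "ee_pos": TCP position; "eef_rot": TCP orientation; "force": force on the tool from outside, world axes, zero at the start; "moment": the same for the moment, N m; "grip_width": finger opening in m; "grip_force": force on a finger pad.
Only numpy, scipy, OpenCV 4.12 (cv2) and the standard library are available. Lean on these libraries where they do the work, as an engineer would, in place of code of your own. Each camera call takes 0.05 s, during which the arm holds its last target. There are 200 camera calls.

## Task

The canvas stretcher bar with the short splint glued on its middle has to sit under pressure while the glue sets. Lay it splint up, squarely across the anvil of the bench clamp with the splint centred under the pad, let go of it, then crank the handle until the pad is pressed firmly on the splint, stopping as soon as it is tight so the soft wood is not crushed. Leave the other things on the table where they are.

Things in the scene. Friction and masses are not known exactly. Their poses are not given: they have to be found in the camera images.
- clamp: Grey cast-iron C-frame bench clamp, fixed to the table. Origin on the vertical screw axis at table level, z up. Base plate 15 mm thick, from x = -125 to +65 mm and y = +-55 mm. Post 38 x 50 mm centred at x = -78 mm (its face to the throat is at x = -59 mm), upper arm 50 mm wide from x = -97 to +37 mm, between 125 and 153 mm above the table. The throat is open to +x and to both sides (+-y).
- anvil (a point): Centre of the top face of the steel anvil, 60 x 60 mm, 45 mm above the table, on the screw axis; axes as the clamp's.
- screw: Vertical screw with the pad at its lower end; it moves up and down without turning and carries the crank. Turning the crank clockwise seen from above lowers pad and crank together by 18 mm a turn. It stays where it is left. Turned freely it takes 2 to 3 N at the knob; 100 N of pad force adds about 5 N. Over 300 N crushes the wood. Origin at the centre of the pad's lower face, z up.
- pad (a point): Centre of the lower face of the round pad (28 mm diameter), on the screw axis. At the start it is 46 to 64 mm above the anvil.
- knob_grip (a point): Grip point of the upright wooden crank knob, a cylinder 22 mm in diameter and 50 mm tall that spins freely on its pin, 55 mm from the screw axis. The point is on the knob's axis, 22 mm below its top and 28 mm above its foot; it is about 0.23 to 0.25 m above the table at the start.
- bar: The mended stretcher bar: pale wood, 320 mm long (its x), 44 mm wide (its y), 20 mm thick, with a splint, 0.16 kg. Origin at the centre of its underside, z up through the splint.
- splint (a point): Centre of the top of the splint glued on the middle of the bar's upper side: 70 mm along the bar, 40 mm wide, 8 mm thick, its top 28 mm above the bar's underside.
- plain_bar: Plain stretcher bar without a splint, 300 x 44 x 20 mm; bystander. Origin at the centre of its underside, x along it.
- brush_jar: Glass jar of brushes, 72 mm diameter, 100 mm tall, brushes to 235 mm; bystander. Origin at the centre of its underside.
- putty_knife: Putty knife about 210 mm long, lying flat; bystander.
- tack_tin: Small open steel tin, 76 mm diameter, 30 mm tall; bystander. Origin at the centre of its underside.

How it is judged:
By the outcome, as a careful person would: the job done as asked, in the order asked, and still so for the second after the job is handed in, with the robot touching nothing.
It also fails if it takes over 72 s, if anything falls off the work surface, if the arm or the gripper's body presses on something with over 40 N, if the wrist force passes 120 N, or if a joint passes its speed limit or range.

## Working session

There is one attempt and no reset: what is moved stays moved. The work goes in short steps, Python scripts to look and compute and a shell command to move; the robot and the scene stay as the last step left them, time stands still between calls to the robot, and variables do not carry over. Pictures are saved under pics/ and viewed, at most 10 in all, crops included, and the job is handed in when it is done.

```bash
mkdir -p pics; cat > h.py <<'E'
import numpy as np, cv2
from station import ctrl, camera, ticket
def shot(n,f):
    c=camera(n); cv2.imwrite('pics/%s.png'%f,c['img']); np.savez('pics/%s.npz'%f,**c); return c
def load(f): return dict(np.load('pics/%s.npz'%f))
def pt(c,u,v,z=None):
    """world point at pixel: by range, or on the plane of height z"""
    K=c['intrinsics'];V=np.linalg.inv(c['view']);r=np.linalg.inv(K)@[u,v,1]
    if z is None: s=c['range_z'][int(round(v)),int(round(u))]
    else: s=(z-V[2,3])/(V[:3,:3]@r)[2]
    return V[:3,:3]@(r*s)+V[:3,3]
def proj(c,p):
    q=c['view']@np.append(p,1);q=c['intrinsics']@q[:3];return q[:2]/q[2]
E
python3 - <<'E'
from h import *
shot('scene','s0');shot('side','d0')
o=ctrl.get_obs();print(o,ctrl.pinch_z)
E
```

```text
{'time_s': 0.1, 'qpos': array([ 1.04840185e+00,  3.00412407e-01,  1.52148551e+00, -3.00679321e-06,
        1.32072167e+00, -6.66321447e-02]), 'joint_vel': array([-0.00088738, -0.00160776, -0.00043264,  0.00127678, -0.00094851,
       -0.00032631]), 'tau': array([-1.06378564e-03, -5.32636178e+01, -3.53286016e+01,  7.08266487e-02,
        2.35021894e-02, -5.36162236e-05]), 'ee_pos': array([0.24198606, 0.49365177, 0.20495896]), 'eef_rot': array([-3.14056780e+00, -6.54705753e-05,  2.68583103e+00]), 'force': array([-0.1897859 , -0.04209851,  0.05871374]), 'moment': array([0.01550358, 0.02574511, 0.03246574]), 'grip_force': 0.0, 'grip_width': 0.09414149965159782} -0.0188
```

View pics/s0.png

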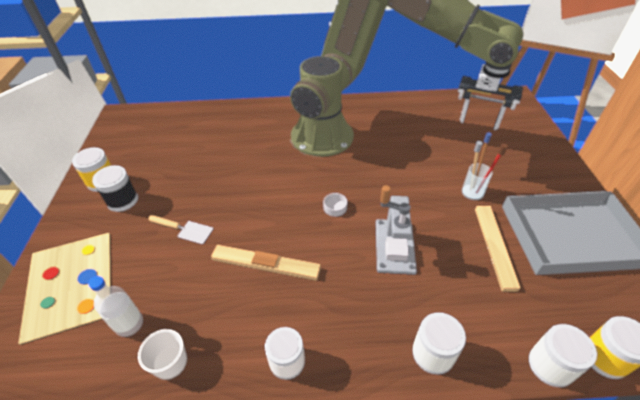

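View pics/d0.png

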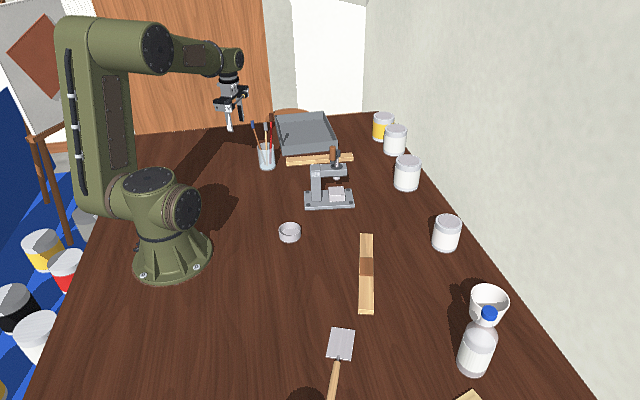

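The scene view shows the splinted bar at about (265,261), the clamp at (397,235) with its knob at (386,193), and the tin at (335,205). The plain bar is at (497,247) and the jar at (478,180). Next I'll measure with the range images.

```bash
python3 - <<'E'
from h import *
def cloud(c):
    K=c['intrinsics'];V=np.linalg.inv(c['view']);Z=c['range_z'];v,u=np.mgrid[:400,:640]
    P=np.stack([u,v,np.ones_like(u)],-1)@np.linalg.inv(K).T*Z[...,None]
    P=P@V[:3,:3].T+V[:3,3];P[Z==0]=np.nan;return P
for f,box in(('s0',(200,230,330,290)),('d0',(350,225,382,322))):
    c=load(f);P=cloud(c);u0,v0,u1,v1=box;Q=P[v0:v1,u0:u1].reshape(-1,3)
    T=Q[(Q[:,2]>.014)&(Q[:,2]<.024)];S=Q[(Q[:,2]>.0255)&(Q[:,2]<.04)]
    for n,A in(('top',np.vstack([T,S])),('spl',S)):
        r=cv2.minAreaRect((A[:,:2]*1000).astype(np.float32));print(f,n,len(A),r,np.median(A[:,2]))
    box=(370,175,425,280) if f=='s0' else (300,140,360,212)
    u0,v0,u1,v1=box;Q=P[v0:v1,u0:u1].reshape(-1,3)
    for n,a,b in(('base',.011,.02),('anvil',.04,.05),('arm',.145,.158),('knob',.21,.27),('mid',.16,.2)):
        A=Q[(Q[:,2]>a)&(Q[:,2]<b)]
        if len(A)>4:print(f,n,len(A),cv2.minAreaRect((A[:,:2]*1000).astype(np.float32)),A.mean(0).round(4),A[:,2].max())
def crop(f,b,k):
    u0,v0,u1,v1=b;return cv2.resize(load(f)['img'][v0:v1,u0:u1],None,fx=k,fy=k,interpolation=cv2.INTER_CUBIC)
a=crop('s0',(365,175,430,280),5);b=crop('d0',(295,138,365,214),6)
im=np.zeros((525,325+420,3),np.uint8);im[:a.shape[0],:325]=a[:525];im[:b.shape[0],325:]=b
cv2.imwrite('pics/crop1.png',im)
for f,l in(('s0',[(335,205),(478,180),(197,232),(152,218),(497,247),(483,207),(510,288)]),):
    c=load(f)
    for p in l:print(p,pt(c,*p).round(3))
E
```

```text
s0 top 1443 ((592.1600341796875, -199.26307678222656), (319.5721740722656, 48.6366081237793), 73.59220886230469) 0.021210350399458067
s0 spl 297 ((580.9209594726562, -235.85606384277344), (213.3353271484375, 41.61487579345703), 72.63948822021484) 0.028826006103612856
s0 base 954 ((557.023193359375, 188.65670776367188), (110.27204132080078, 193.27919006347656), 82.57141876220703) [0.5843 0.1768 0.0155] 0.01995183375005638
s0 anvil 366 ((572.0995483398438, 188.29261779785156), (60.09821701049805, 93.89286804199219), 80.34101104736328) [0.5879 0.1838 0.0452] 0.04987312409148903
s0 arm 463 ((557.380615234375, 188.77899169921875), (49.88741683959961, 136.50909423828125), 82.512451171875) [0.5707 0.1849 0.1538] 0.1579915658351213
s0 knob 298 ((576.4141845703125, 160.928955078125), (78.6934814453125, 30.68568229675293), 71.55990600585938) [0.5742 0.1542 0.2299] 0.2665636992363227
s0 mid 51 ((590.7611083984375, 180.9154052734375), (20.23732566833496, 11.107272148132324), 71.65340423583984) [0.5914 0.1827 0.177 ] 0.19916782658786736
d0 top 1116 ((593.302978515625, -200.61871337890625), (323.7
[... 499 characters left out ...]
9936734029094265
d0 arm 300 ((557.150390625, 183.03001403808594), (56.29036331176758, 134.09825134277344), 83.38650512695312) [0.5529 0.1809 0.1527] 0.157903187823918
d0 knob 120 ((577.584716796875, 158.29925537109375), (85.84459686279297, 21.276025772094727), 57.73428726196289) [0.5674 0.1391 0.236 ] 0.26592350600280923
d0 mid 32 ((590.305908203125, 174.37225341796875), (22.300302505493164, 18.02762794494629), 2.9315924644470215) [0.5878 0.1782 0.1758] 0.19770212946075494
(335, 205) [0.378 0.022 0.004]
(478, 180) [0.382 0.478 0.091]
(197, 232) [ 0.463 -0.42   0.008]
(152, 218) [ 0.404 -0.57   0.018]
(497, 247) [0.595 0.483 0.022]
(483, 207) [0.434 0.497 0.018]
(510, 288) [0.726 0.475 0.012]
```

View pics/crop1.png

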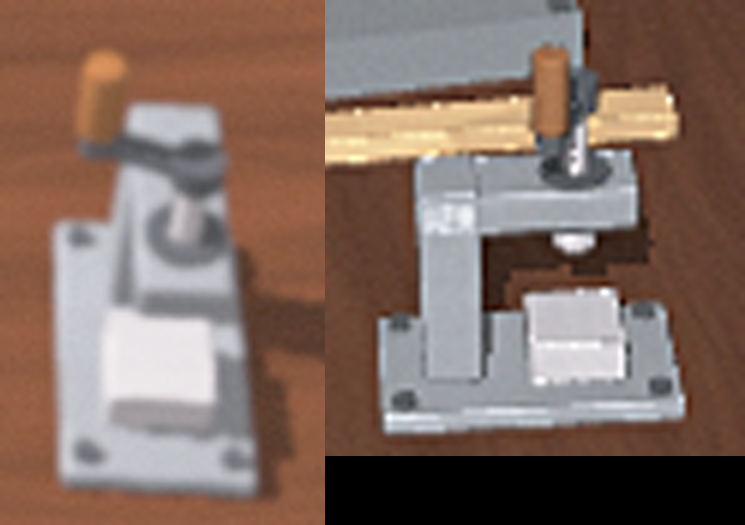

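```bash
cat >> h.py <<'E'
from scipy.spatial.transform import Rotation as Rn
def go(x,y,z,yaw):
    """units to go in present tool axes, then turn about tool z, units"""
    o=ctrl.get_obs();R=Rn.from_euler('xyz',o['eef_rot'])
    d=R.inv().apply(np.array([x,y,z])-o['ee_pos'])/.03
    T=Rn.from_euler('xyz',[np.pi,0,np.radians(yaw)])
    print('shift',d.round(3),'turn',(np.degrees((R.inv()*T).as_rotvec())/10).round(3),'pos',o['ee_pos'].round(4),'t',round(o['time_s'],2),'F',o['force'].round(1),'w',round(o['grip_width'],4),'gf',o['grip_force'])
E
python3 -m inch '1 -0.888 -0.808 0 0 0 0;1 -0.888 -0.808 0 0 0 0;1 -0.888 -0.808 0 0 0 0;1 -0.888 -0.808 0 0 0 0;1 -0.888 -0.808 0 0 0 0;1 -0.888 -0.808 0 0 0 0;1 -0.888 -0.808 0 0 0 0;1 -0.888 -0.808 0 0 0 0'
python3 -m inch '1 -0.888 -0.808 0 0 0 0;1 -0.888 -0.808 0 0 0 0;1 -0.888 -0.808 0 0 0 0;1 -0.888 -0.808 0 0 0 0;1 -0.888 -0.808 0 0 0 0;1 -0.888 -0.808 0 0 0 0;1 -0.888 -0.808 0 0 0 0;1 -0.888 -0.808 0 0 0 0'
python3 -m inch '1 -0.888 -0.808 0 0 0 0;1 -0.888 -0.808 0 0 0 0;1 -0.888 -0.808 0 0 0 0;1 -0.888 -0.808 0 0 0 0;1 -0.888 -0.808 0 0 0 0;1 -0.888 -0.808 0 0 0 0;1 -0.888 -0.808 0 0 0 0;1 -0.888 -0.808 0 0 0 0'
python3 -m inch '1 0 0 0 0 0 1;1 0 0 0 0 0 1;1 0 0 0 0 0 1;1 0 0 0 0 0 1;1 0 0 0 0 0 1;1 0 0 0 0 0 1;1 0 0 0 0 0 1;1 0 0 0 0 0 1;1 0 0 0 0 0 0'
python3 -c "
from h import *
go(.5602,-.3103,.006,73.6)"
```

```text
time_s: 1.1
ee_pos: [0.3483, 0.2247, 0.2053]
eef_rot: [-3.141, -0.0, 2.686]
force: [-0.3, 0.2, 0.4]
grip_width: 0.0942
grip_force: 0.0
time_s: 2.1
ee_pos: [0.4543, -0.0432, 0.2053]
eef_rot: [-3.142, -0.0, 2.686]
force: [0.6, 0.5, 0.5]
grip_width: 0.0941
grip_force: 0.0
time_s: 3.1
ee_pos: [0.5603, -0.311, 0.205]
eef_rot: [3.142, -0.001, 2.686]
force: [-0.1, -0.1, 0.6]
grip_width: 0.0943
grip_force: 0.0
time_s: 4.22
ee_pos: [0.56, -0.3099, 0.2051]
eef_rot: [-3.141, -0.0, 1.291]
force: [0.2, -0.1, -0.1]
grip_width: 0.0941
grip_force: 0.0
shift [-0.012  0.015  6.636] turn [-0.004 -0.001  0.034] pos [ 0.56   -0.3099  0.2051] t 4.22 F [ 0.2 -0.1 -0.1] w 0.0941 gf 0.0
```

```bash
python3 -m inch '1 0 0 1 0 0 0;1 0 0 1 0 0 0;1 0 0 1 0 0 0;1 0 0 1 0 0 0;1 0 0 1 0 0 0;1 0 0 1 0 0 0;1 0 0 0.4 0 0 0;1 0 0 0.22 0 0 0;1 0 0 0 0 0 0' 45
python3 -m inch '-1 0 0 0 0 0 0;-1 0 0 0 0 0 0;-1 0 0 0 0 0 0;-1 0 0 0 0 0 0;-1 0 0 0 0 0 0;-1 0 0 0 0 0 0;-1 0 0 0 0 0 0;-1 0 0 0 0 0 0' 45
python3 -m inch '-1 0 0 -0.3 0 0 0;-1 0 0 -0.7 0 0 0;-1 0 0 -0.8 0 0 0;-1 0 0 0 0 0 0'
python3 - <<'E'
from h import *
go(.572,-.3103,.075,82.5)
a=shot('side','d1');b=shot('wrist','w1')
cv2.imwrite('pics/v1.png',np.hstack([cv2.resize(a['img'][200:400,300:500],(400,400)),cv2.resize(b['img'],(400,250))[:, :].copy() if 0 else cv2.copyMakeBorder(cv2.resize(b['img'],(400,250)),0,150,0,0,cv2.BORDER_CONSTANT)]))
E
```

```text
time_s: 5.35
ee_pos: [0.5603, -0.3101, 0.0073]
eef_rot: [3.141, 0.0, 1.291]
force: [-0.0, 0.1, 0.7]
grip_width: 0.0941
grip_force: 0.0
time_s: 6.35
ee_pos: [0.5601, -0.31, 0.0069]
eef_rot: [3.142, -0.0, 1.29]
force: [-0.3, -0.0, -0.1]
grip_width: 0.0436
grip_force: 45.0
time_s: 6.85
ee_pos: [0.5612, -0.3106, 0.0639]
eef_rot: [3.137, 0.001, 1.29]
force: [0.3, -0.1, -1.7]
grip_width: 0.0436
grip_force: 45.0
shift [ 0.11   0.344 -0.369] turn [ 0.025  0.01  -0.861] pos [ 0.5612 -0.3106  0.0639] t 6.85 F [ 0.3 -0.1 -1.7] w 0.0436 gf 44.99626815319061
```

View pics/v1.png

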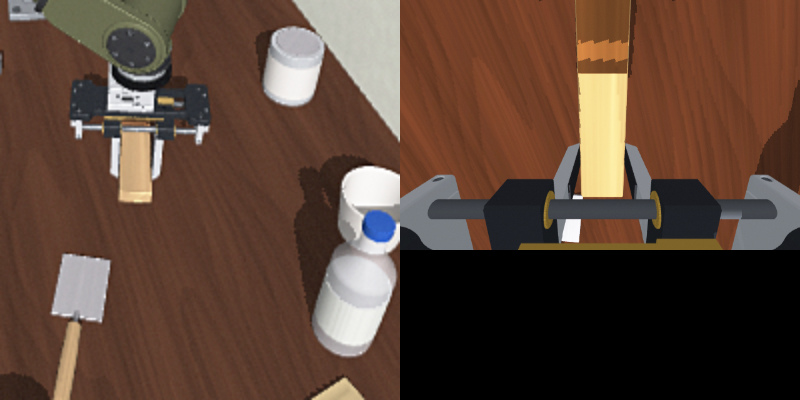

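The side crop shows the bar gripped near its near end and lifted clear of the table. Next I'll measure droop and the bar's pose in the tool.

```bash
cat >> h.py <<'E'
def cloud(c):
    K=c['intrinsics'];V=np.linalg.inv(c['view']);Z=c['range_z'];v,u=np.mgrid[:400,:640]
    P=np.stack([u,v,np.ones_like(u)],-1)@np.linalg.inv(K).T*Z[...,None]
    P=P@V[:3,:3].T+V[:3,3];P[Z==0]=np.nan;return P
def rect(A):
    return cv2.minAreaRect((A[:,:2]*1000).astype(np.float32))
E
python3 - <<'E'
from h import *
c=shot('scene','s1');P=cloud(c).reshape(-1,3)
A=P[(abs(P[:,0]-.6)<.09)&(P[:,1]>-.25)&(P[:,1]<-.02)&(P[:,2]>.04)&(P[:,2]<.11)]
u=np.array([np.cos(1.2915),np.sin(1.2915)])
s=(A[:,:2]-[.5612,-.3106])@u;w=(A[:,:2]-[.5612,-.3106])@[u[1],-u[0]]
for a in np.arange(.06,.29,.02):
    m=abs(s-a)<.01
    if m.sum()>5: print(round(a,2),m.sum(),np.percentile(A[m,2],[50,90]).round(4),w[m].min().round(4),w[m].max().round(4))
print(s.max())
E
```

```text
0.06 32 [0.074  0.0766] -0.0243 0.0191
0.08 105 [0.0757 0.0833] -0.0214 0.0223
0.1 122 [0.0814 0.0841] -0.0224 0.022
0.12 122 [0.0812 0.0832] -0.0227 0.0221
0.14 130 [0.0807 0.0835] -0.023 0.0239
0.16 118 [0.0733 0.0761] -0.0224 0.0234
0.18 119 [0.0728 0.0753] -0.0222 0.0228
0.2 116 [0.0725 0.0755] -0.0215 0.0227
0.22 118 [0.0723 0.0748] -0.0234 0.0222
0.24 119 [0.0725 0.0749] -0.021 0.0228
0.26 121 [0.0723 0.0747] -0.0216 0.0227
0.28 44 [0.0706 0.0733] -0.021 0.0229
0.27566198286792243
```

```bash
python3 -m inch '-1 0.06 0.344 -0.2 0 0 0;-1 0 0 0 0.025 0.01 -0.87;-1 0 0 0 0 0 0;-1 0 0 0 0 0 0'
python3 - <<'E'
from h import *
go(.572,.0709,.070,82.54)
c=load('d0')
V=np.linalg.inv(c['view'])
for v in (178,179.5,181):
    r=V[:3,:3]@(np.linalg.inv(c['intrinsics'])@[336.3,v,1]);o=V[:3,3];n=np.array([0.13,.9915])
    s=((np.array([.5869,.1849])-o[:2])@n-0.0*14e-3)/(r[:2]@n);print(v,o+s*r)
P=cloud(c)
for v in range(174,186):print(v,P[v,334:340,1:].round(3).tolist())
E
```

```text
time_s: 7.5
ee_pos: [0.5706, -0.311, 0.0666]
eef_rot: [-3.137, -0.002, 1.438]
force: [-0.6, -0.3, -1.3]
grip_width: 0.0436
grip_force: 45.0
shift [12.626 -1.638 -0.078] turn [-0.026 -0.013 -0.014] pos [ 0.5706 -0.311   0.0666] t 7.5 F [-0.6 -0.3 -1.3] w 0.0436 gf 44.99643623828888
178 [0.58783424 0.18477751 0.10071359]
179.5 [0.58784962 0.18477549 0.09402581]
181 [0.58786509 0.18477346 0.08730191]
174 [[0.159, 0.137], [0.166, 0.131], [0.159, 0.135], [0.16, 0.134], [0.161, 0.133], [0.154, 0.137]]
175 [[0.166, 0.128], [0.161, 0.13], [0.161, 0.13], [0.158, 0.131], [0.156, 0.132], [0.154, 0.133]]
176 [[0.166, 0.124], [0.163, 0.125], [0.165, 0.123], [0.169, 0.12], [0.16, 0.125], [0.175, 0.114]]
177 [[0.179, 0.11], [0.174, 0.113], [0.173, 0.113], [0.168, 0.116], [0.174, 0.112], [0.178, 0.108]]
178 [[0.177, 0.107], [0.175, 0.108], [0.169, 0.112], [0.171, 0.109], [0.175, 0.107], [0.175, 0.106]]
179 [[0.323, 0.003], [0.174, 0.105], [0.175, 0.103], [0.172, 0.104], [0.32, 0.003], [0.327, -0.002]]
180 [[0.323, -0.001], [0.324, -0.003], [0.322, -0.002], [0.317, 0.001], [0.318, -0.0], [0.316, 0.0]]
181 [[0.306, 0.005], [0.308, 0.003], [0.315, -0.002], [0.312, -0.001], [0.311, -0.0], [0.306, 0.002]]
182 [[0.316, -0.007], [0.305, 0.001], [0.306, -0.001], [0.306, -0.001], [0.305, -0.001], [0.304, -0.001]]
183 [[0.298, 0.001], [0.298, 0.0], [0.293, 0.003], [0.295, 0.002], [0.296, -0.0], [0.29, 0.003]]
184 [[0.294, -0.001], [0.29, 0.001], [0.291, -0.0], [0.289, 0.0], [0.29, -0.001], [0.286, 0.002]]
185 [[0.282, 0.003], [0.288, -0.002], [0.279, 0.003], [0.283, -0.0], [0.276, 0.004], [0.281, -0.0]]
```

```bash
python3 -m inch '-1 0.9 -0.117 -0.06 0 0 0;-1 0.9 -0.117 0 0 0 0;-1 0.9 -0.117 0 0 0 0;-1 0.9 -0.117 0 0 0 0;-1 0.9 -0.117 0 0 0 0;-1 0.9 -0.117 0 0 0 0;-1 0.9 -0.117 0 0 0 0;-1 0.6 -0.117 0 0 0 0;-1 0 0 0 0 0 0'
python3 - <<'E'
from h import *
go(.572,.0709,.070,82.54)
c=shot('scene','s2');d=shot('side','d2')
f=lambda c,b:cv2.resize(c['img'][b[1]:b[1]+100,b[0]:b[0]+100],(400,400),interpolation=2)
cv2.imwrite('pics/v2.png',np.hstack([f(c,(330,180)),f(d,(290,140))]))
E
```

```text
time_s: 8.62
ee_pos: [0.5694, -0.1015, 0.0693]
eef_rot: [-3.137, -0.002, 1.442]
force: [0.0, -0.0, -0.3]
grip_width: 0.0434
grip_force: 45.0
shift [ 5.71  -0.655 -0.01 ] turn [-0.024 -0.012  0.007] pos [ 0.5694 -0.1015  0.0693] t 8.62 F [ 0.  -0.  -0.3] w 0.0434 gf 44.99651491641998
```

View pics/v2.png

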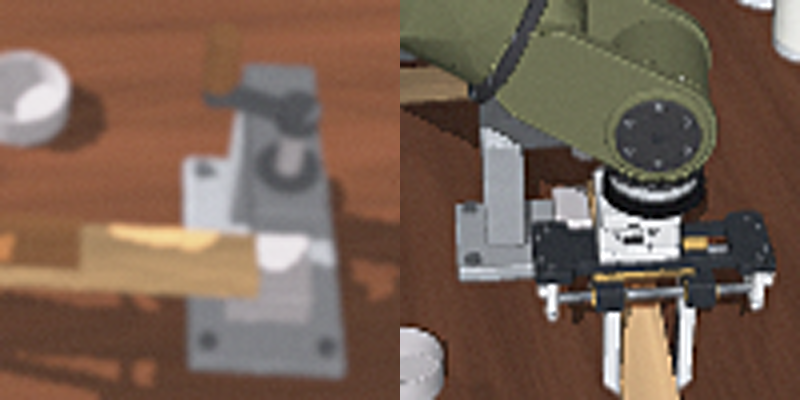

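```bash
python3 - <<'E'
from h import *
P=cloud(load('s2')).reshape(-1,3)
A=P[(abs(P[:,0]-.6)<.06)&(P[:,1]>-.0)&(P[:,1]<.17)&(P[:,2]>.052)&(P[:,2]<.11)]
u=np.array([.1298,.9915])
s=(A[:,:2]-[.5694,-.1015])@u
for a in np.arange(.1,.29,.03):
    m=abs(s-a)<.01
    print(round(a,2),m.sum(),np.percentile(A[m,2],[50]).round(4))
for f in('s2','d2'):
    P=cloud(load(f)).reshape(-1,3)
    for z in np.arange(.14,.36,.03):
        B=P[(abs(P[:,0]-.57)<.12)&(abs(P[:,1]+.1)<.15)&(abs(P[:,2]-z)<.015)]
        if len(B)>3:print(f,round(z,2),len(B),(np.percentile(B[:,1],[1,98])+.1015).round(3),(np.percentile(B[:,0],[2,98])-.5694).round(3))
E
```

```text
0.1 43 [0.09]
0.13 124 [0.0888]
0.16 115 [0.0812]
0.19 125 [0.0813]
0.22 113 [0.0809]
0.25 114 [0.0813]
0.28 17 [0.0807]
s2 0.14 10 [-0.005  0.008] [-0.025 -0.02 ]
s2 0.17 150 [-0.042  0.039] [-0.067  0.084]
s2 0.2 730 [-0.042  0.036] [-0.034  0.09 ]
s2 0.23 86 [-0.022  0.023] [0.007 0.02 ]
s2 0.26 207 [-0.035  0.037] [-0.001  0.038]
s2 0.29 218 [-0.033  0.03 ] [0.01  0.035]
s2 0.32 234 [-0.059  0.06 ] [0.01  0.049]
s2 0.35 800 [-0.061  0.07 ] [-0.085  0.05 ]
d2 0.14 64 [-0.016  0.001] [-0.034  0.034]
d2 0.17 172 [-0.045  0.013] [-0.08   0.075]
d2 0.2 764 [-0.045  0.033] [-0.085  0.085]
d2 0.23 140 [-0.025 -0.   ] [-0.04   0.016]
d2 0.26 260 [-0.039  0.029] [-0.04   0.032]
d2 0.29 80 [-0.057 -0.005] [-0.032  0.03 ]
d2 0.32 229 [-0.065 -0.04 ] [-0.064  0.023]
d2 0.35 542 [-0.066  0.047] [-0.102  0.045]
```

```bash
python3 -m inch '-1 0.6 -0.07 0.13 0 0 0;-1 0.85 -0.1 0 0 0 0;-1 0.85 -0.1 0 0 0 0;-1 0.85 -0.1 0 0 0 0;-1 0.7 -0.08 0 0 0 0;-1 0.5 -0.06 0 0 0 0;-1 0 0 0 0 0 0'
python3 -c "
from h import *
go(.572,.0709,.0535,82.54)"
```

```text
time_s: 9.6
ee_pos: [0.571, 0.0299, 0.0655]
eef_rot: [-3.137, -0.002, 1.442]
force: [0.5, 0.8, -0.9]
grip_width: 0.0436
grip_force: 45.0
shift [ 1.358 -0.141  0.405] turn [-0.025 -0.012  0.01 ] pos [0.571  0.0299 0.0655] t 9.6 F [ 0.5  0.8 -0.9] w 0.0436 gf 44.996477365493774
```

```bash
python3 -m inch '-1 0.5 -0.05 0 0 0 0;-1 0.5 -0.05 0 0 0 0;-1 0.36 -0.04 0 0 0 0;-1 0 0 0 0 0 0;-1 0 0 0 0 0 0'
python3 - <<'E'
from h import *
go(.572,.0709,.0535,82.54)
c=shot('scene','s3');P=cloud(c);Q=P[180:290,320:460].reshape(-1,3)
o=np.array([.5869,.1849]);x=np.array([.9915,-.1298]);y=np.array([.1298,.9915])
a=(Q[:,:2]-o)@x;b=(Q[:,:2]-o)@y
B=(Q[:,2]>.068)&(Q[:,2]<.1)&(a>-.05)&(a<.05)
for t in np.arange(-.1,.18,.02):
    m=B&(abs(b-t)<.006)
    if m.sum()>3:print(round(t,2),m.sum(),a[m].min().round(4),a[m].max().round(4),np.median(Q[m,2]).round(4))
print(b[B].max())
E
```

```text
time_s: 10.22
ee_pos: [0.5721, 0.07, 0.0657]
eef_rot: [-3.137, -0.002, 1.441]
force: [0.5, -0.2, -0.5]
grip_width: 0.0437
grip_force: 45.0
shift [ 0.028 -0.007  0.407] turn [-0.024 -0.011  0.005] pos [0.5721 0.07   0.0657] t 10.22 F [ 0.5 -0.2 -0.5] w 0.0437 gf 44.99638080596924
-0.1 16 0.0169 0.0331 0.0781
-0.08 17 0.0149 0.0253 0.078
-0.06 62 -0.0218 0.0264 0.0788
-0.04 59 -0.0207 0.0248 0.0792
-0.02 55 -0.0166 0.0234 0.0855
0.0 44 0.0036 0.0242 0.0843
0.02 41 0.0045 0.0242 0.0851
0.04 54 -0.0213 0.0251 0.0783
0.06 61 -0.0248 0.0238 0.0781
0.08 62 -0.0205 0.0252 0.0772
0.1 66 -0.02 0.0259 0.0777
0.12 62 -0.0201 0.0249 0.0778
0.14 62 -0.0198 0.0237 0.0772
0.16 21 -0.0202 0.0248 0.0769
0.15830602421497983
```

```bash
python3 -m inch '-1 0.03 -0.045 0.2 0 0 0;-1 0 0 0.13 0 0 0;-1 0 0 0.04 0 0 0;-1 0 0 0 0 0 0'
python3 -m inch '-1 0 0 0.04 0 0 0;-1 0 0 0 0 0 0'
```

```text
time_s: 10.78
ee_pos: [0.5709, 0.0712, 0.0545]
eef_rot: [-3.137, -0.002, 1.441]
force: [-0.5, 0.1, -1.2]
grip_width: 0.0438
grip_force: 45.0
time_s: 11.02
ee_pos: [0.5709, 0.0713, 0.0534]
eef_rot: [-3.137, -0.002, 1.441]
force: [-0.2, -0.2, -0.4]
grip_width: 0.0436
grip_force: 45.0
```

```bash
python3 -m inch '-1 0 0 0.03 0 0 0;-1 0 0 0 0 0 0'
python3 -m inch '-1 0 0 0.03 0 0 0;-1 0 0 0 0 0 0'
```

```text
time_s: 11.28
ee_pos: [0.5709, 0.0713, 0.0525]
eef_rot: [-3.137, -0.002, 1.441]
force: [-0.2, -0.2, -0.8]
grip_width: 0.0438
grip_force: 45.0
time_s: 11.52
ee_pos: [0.5709, 0.0713, 0.0517]
eef_rot: [-3.138, -0.002, 1.441]
force: [-0.7, -1.1, -0.1]
grip_width: 0.0435
grip_force: 45.0
```

```bash
python3 -m inch '-1 0 0 0.02 0 0 0;-0.05 0 0 0 0 0 0;0.3 0 0 0 0 0 0;0.3 0 0 0 0 0 0;0.3 0 0 0 0 0 0;0.3 0 0 0 0 0 0'
python3 -m inch '0.3 0 0 -0.5 0 0 0;0.3 0 0 -1 0 0 0;0.3 0 0 -1 0 0 0;0.3 0 0 -1 0 0 0;0.3 -1 0 -1 0 0 0;0.3 -1 0 -1 0 0 0;0.3 -1 0 -1 0 0 0;0.3 -1 0 -1 0 0 0;0.3 0 0 -1 0 0 0;0.3 0 0 0 0 0 0'
python3 - <<'E'
from h import *
go(.57,.133,.29,82.54)
c=shot('scene','s4');d=shot('side','d4');P=cloud(c)
o=np.array([.5869,.1849]);x=np.array([.9915,-.1298]);y=np.array([.1298,.9915])
for nm,P,bx in(('s',P,(320,170,460,290)),('d',cloud(d),(280,120,400,260))):
    Q=P[bx[1]:bx[3],bx[0]:bx[2]].reshape(-1,3)
    a=(Q[:,:2]-o)@x;b=(Q[:,:2]-o)@y
    B=(Q[:,2]>.053)&(Q[:,2]<.082)&(a>-.05)&(a<.05)&(abs(b)<.2)
    for t in np.arange(-.14,.17,.04):
        m=B&(abs(b-t)<.006)
        if m.sum()>3:print(nm,round(t,2),m.sum(),a[m].min().round(4),a[m].max().round(4),np.median(Q[m,2]).round(4))
    print(b[B].min(),b[B].max(),rect(Q[B]))
    K=Q[(Q[:,2]>.226)&(Q[:,2]<.28)&(np.hypot(a,b)<.08)]
    print('knob',len(K),K.min(0),K.max(0),K.mean(0),rect(K))
f=lambda c,b:cv2.resize(c['img'][b[1]:b[1]+100,b[0]:b[0]+130],(390,300),interpolation=2)
cv2.imwrite('pics/v4.png',np.hstack([f(c,(330,180)),f(d,(280,130))]))
E
```

```text
time_s: 12.28
ee_pos: [0.5709, 0.0713, 0.051]
eef_rot: [-3.137, -0.002, 1.441]
force: [-0.0, -0.6, 0.5]
grip_width: 0.0608
grip_force: 0.0
time_s: 13.52
ee_pos: [0.5567, -0.0487, 0.3088]
eef_rot: [3.141, -0.002, 1.441]
force: [-0.2, -0.4, 0.4]
grip_width: 0.0614
grip_force: 0.0
shift [ 6.062 -0.347  0.639] turn [ 0.004 -0.011  0.001] pos [ 0.5567 -0.0487  0.3088] t 13.53 F [-0.2 -0.4  0.4] w 0.0614 gf 0.0
s -0.14 62 -0.0226 0.0213 0.0646
s -0.1 60 -0.0251 0.0214 0.065
s -0.06 62 -0.0223 0.0245 0.0652
s -0.02 64 -0.0205 0.0222 0.0727
s 0.02 51 -0.0056 0.0226 0.0718
s 0.06 61 -0.02 0.0244 0.065
s 0.1 62 -0.0189 0.0224 0.0653
s 0.14 65 -0.0226 0.0235 0.0651
-0.15992217897541278 0.1600099011262286 ((586.9368896484375, 184.8989715576172), (319.8519287109375, 50.02729034423828), 82.08045959472656)
knob 125 [0.55130275 0.12531696 0.22634264] [0.57356264 0.14570457 0.26661666] [0.56635767 0.13469257 0.25039267] ((562.7609252929688, 134.94078063964844), (22.510059356689453, 19.65365982055664), 14.594223976135254)
d -0.14 25 -0.0205 0.0217 0.0644
d -0.1 27 -0.0207 0.0223 0.0648
d -0.06 23 -0.0202 0.02 0.0646
d -0.02 25 -0.0207 0.0201 0.0733
d 0.02 26 -0.0216 0.0172 0.0736
d 0.06 12 -0.0216 0.0215 0.0641
-0.16550694897960982 0.06775321784728394 ((580.82470703125, 136.4085693359375), (233.14988708496094, 44.563655853271484), 82.3319320678711)
knob 26 [0.55103938 0.12450981 0.22648698] [0.57124454 0.14010987 0.26454997] [0.56649877 0.12996437 0.24692867] ((561.3814086914062, 131.7620849609375), (19.92698097229004, 15.229629516601562), 5.071788311004639)
```

View pics/v4.png

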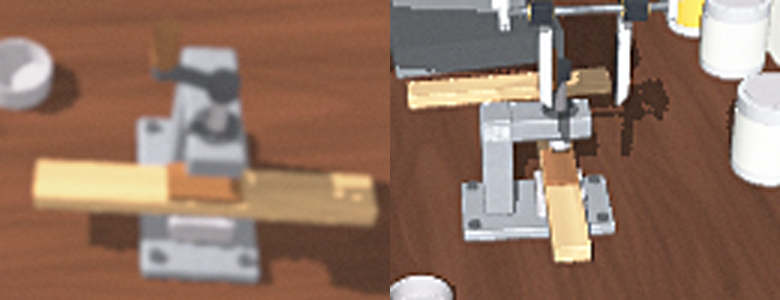

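The picture shows the bar squarely across the anvil, with the splint under the pad. The measured bar centre is (586.9, 184.9) mm, which matches the screw axis. Next is the knob.

```bash
python3 -c "
from h import *
go(.5624,.1355,.224,82.54)"
python3 -m inch '0.3 0.89 -0.087 0 0 0 0;0.3 0.89 -0.087 0 0 0 0;0.3 0.89 -0.087 0 0 0 0;0.3 0.89 -0.087 0 0 0 0;0.3 0.89 -0.087 0 0 0 0;0.3 0.89 -0.087 0 0 0 0;0.3 0.76 -0.087 0 0 0 0;0.3 0 0 0 0 0 0'
python3 - <<'E'
from h import *
go(.5624,.1355,.224,82.54)
c=shot('wrist','w5');P=cloud(c).reshape(-1,3)
o=np.array([.5869,.1849]);h=np.hypot(*(P[:,:2]-o).T)
K=P[(P[:,2]>.225)&(P[:,2]<.275)&(np.hypot(P[:,0]-.5624,P[:,1]-.1355)<.018)]
print(len(K),K.min(0),K.max(0),rect(K))
E
```

```text
shift [ 6.093 -0.571  2.736] turn [-0.024 -0.012  0.006] pos [ 0.5561 -0.0482  0.3056] t 13.62 F [ 0.   0.1 -0.6] w 0.0609 gf 0.0
time_s: 14.62
ee_pos: [0.5614, 0.1368, 0.305]
eef_rot: [-3.135, -0.002, 1.444]
force: [0.2, 0.2, -0.6]
grip_width: 0.0611
grip_force: 0.0
shift [-0.041  0.056  2.7  ] turn [-0.035 -0.009  0.018] pos [0.5614 0.1368 0.305 ] t 14.62 F [ 0.2  0.2 -0.6] w 0.0611 gf 0.0
834 [0.55010602 0.12627461 0.22503622] [0.5718916  0.14767631 0.26489835] ((561.2897338867188, 136.8194580078125), (20.881149291992188, 21.371131896972656), 48.61661911010742)
```

```bash
python3 -m inch '0.3 0 0 0.9 -0.035 0 0;0.3 0 0 0.9 0 0 0;0.3 0 0 0.5 0 0 0;0.3 0 0 0.4 0 0 0;0.3 0 0 0 0 0 0' 25
python3 -m inch '-1 0 0 0 0 0 0;-1 0 0 0 0 0 0;-1 0 0 0 0 0 0;-1 0 0 0 0 0 0;-1 0 0 0 0 0 0;-1 0 0 0 0 0 0' 25
python3 - <<'E'
from h import *
go(.5624,.1355,.224,82.54)
o=ctrl.get_obs()
t0=np.arctan2(*(o['ee_pos'][:2]-[.5869,.1849])[::-1]);print(np.degrees(t0),np.hypot(*(o['ee_pos'][:2]-[.5869,.1849])))
yw=o['eef_rot'][2];tx=np.array([np.cos(yw),np.sin(yw)]);ty=np.array([np.sin(yw),-np.cos(yw)])
p=lambda t:np.array([np.cos(t),np.sin(t)])*.055
for k in range(13):
    a=t0-k*np.pi/6;d=(p(a-np.pi/6)-p(a))/.03;print(k,round(d@tx,2),round(d@ty,2))
E
```

```text
time_s: 15.3
ee_pos: [0.5618, 0.1354, 0.2249]
eef_rot: [3.14, -0.002, 1.441]
force: [0.5, -0.9, 0.4]
grip_width: 0.0611
grip_force: 0.0
time_s: 16.05
ee_pos: [0.5618, 0.1356, 0.2253]
eef_rot: [3.14, -0.002, 1.441]
force: [-1.6, -0.6, 1.9]
grip_width: 0.0216
grip_force: 25.0
shift [-0.002  0.019  0.045] turn [ 0.01  -0.012  0.005] pos [0.5618 0.1356 0.2253] t 16.05 F [-1.6 -0.6  1.9] w 0.0216 gf 25.000641345977783
-116.96933062135452 0.0552719093843699
0 0.54 -0.78
1 0.86 -0.41
2 0.95 0.08
3 0.78 0.54
4 0.41 0.86
5 -0.08 0.95
6 -0.54 0.78
7 -0.86 0.41
8 -0.95 -0.08
9 -0.78 -0.54
10 -0.41 -0.86
11 0.08 -0.95
12 0.54 -0.78
```

```bash
cat >> h.py <<'E'
def arc(n=10,step=15,c=(.5869,.1849)):
    o=ctrl.get_obs();e=o['ee_pos'][:2]-c;t=np.arctan2(e[1],e[0]);yw=o['eef_rot'][2]
    tx=np.array([np.cos(yw),np.sin(yw)]);ty=np.array([np.sin(yw),-np.cos(yw)]);s=np.radians(step)
    p=lambda t:np.array([np.cos(t),np.sin(t)])*.055
    tan=np.array([np.sin(t),-np.cos(t)]);rad=np.array([np.cos(t),np.sin(t)])
    print('ang',np.degrees(t).round(1),'r',np.hypot(*e).round(4),'z',o['ee_pos'][2].round(4),'F tan/rad/z',(o['force'][:2]@tan).round(1),(o['force'][:2]@rad).round(1),o['force'][2].round(1),'t',round(o['time_s'],2))
    for k in range(n):
        d=(p(t-(k+1)*s)-p(t-k*s))/.03;print(' %.2f %.2f'%(d@tx,d@ty),end=';')
    print()
E
python3 -c "
from h import *
arc(24)"
python3 -m inch '-1 0.23 -0.42 0.025 0 0 0;-1 0.33 -0.35 0.025 0 0 0;-1 0.4 -0.25 0.025 0 0 0'
python3 -c "
from h import *
arc(10)"
```

```text
ang -117.0 r 0.0553 z 0.2253 F tan/rad/z 1.1 1.3 1.9 t 16.05
 0.22 -0.43; 0.32 -0.36; 0.40 -0.26; 0.46 -0.15; 0.48 -0.02; 0.47 0.10; 0.43 0.22; 0.36 0.32; 0.26 0.40; 0.15 0.46; 0.02 0.48; -0.10 0.47; -0.22 0.43; -0.32 0.36; -0.40 0.26; -0.46 0.15; -0.48 0.02; -0.47 -0.10; -0.43 -0.22; -0.36 -0.32; -0.26 -0.40; -0.15 -0.46; -0.02 -0.48; 0.10 -0.47;
time_s: 16.42
ee_pos: [0.5338, 0.1677, 0.2231]
eef_rot: [-3.141, 0.0, 1.441]
force: [-6.2, -3.9, 3.7]
grip_width: 0.0215
grip_force: 25.0
ang -162.0 r 0.0558 z 0.2231 F tan/rad/z -1.8 7.1 3.7 t 16.43
 0.46 -0.15; 0.48 -0.02; 0.47 0.10; 0.43 0.22; 0.36 0.32; 0.26 0.40; 0.15 0.46; 0.02 0.48; -0.10 0.47; -0.22 0.43;
```

```bash
python3 -m inch '-1 0.46 -0.15 0.025 0 0 0;-1 0.48 -0.02 0.025 0 0 0;-1 0.47 0.1 0.025 0 0 0;-1 0.43 0.22 0.025 0 0 0;-1 0.36 0.32 0.025 0 0 0;-1 0.26 0.4 0.025 0 0 0;-1 0.15 0.46 0.025 0 0 0;-1 0.02 0.48 0.025 0 0 0'
python3 -c "
from h import *
arc(10)"
```

```text
time_s: 17.42
ee_pos: [0.5993, 0.2389, 0.2169]
eef_rot: [3.141, -0.0, 1.441]
force: [-4.6, -10.6, 1.4]
grip_width: 0.022
grip_force: 25.0
ang 77.1 r 0.0554 z 0.2169 F tan/rad/z -2.1 -11.4 1.4 t 17.43
 -0.11 0.47; -0.22 0.42; -0.33 0.35; -0.41 0.25; -0.46 0.14; -0.48 0.02; -0.47 -0.11; -0.42 -0.22; -0.35 -0.33; -0.25 -0.41;
```

```bash
python3 -m inch '-1 -0.13 0.46 0.025 0 0 0;-1 -0.23 0.42 0.025 0 0 0;-1 -0.33 0.35 0.025 0 0 0;-1 -0.41 0.25 0.025 0 0 0;-1 -0.46 0.14 0.025 0 0 0;-1 -0.48 0.02 0.025 0 0 0;-1 -0.47 -0.11 0.025 0 0 0;-1 -0.42 -0.22 0.025 0 0 0'
python3 -c "
from h import *
arc(10)"
```

```text
time_s: 18.42
ee_pos: [0.6265, 0.1476, 0.211]
eef_rot: [3.141, -0.004, 1.442]
force: [-6.9, 8.8, 1.7]
grip_width: 0.0217
grip_force: 25.0
ang -43.3 r 0.0544 z 0.211 F tan/rad/z -1.7 -11.1 1.7 t 18.43
 -0.35 -0.33; -0.25 -0.41; -0.14 -0.46; -0.01 -0.48; 0.11 -0.47; 0.23 -0.42; 0.33 -0.35; 0.41 -0.25; 0.46 -0.14; 0.48 -0.01;
```

```bash
python3 -m inch '-1 -0.33 -0.35 0.025 0 0 0;-1 -0.24 -0.41 0.025 0 0 0;-1 -0.14 -0.46 0.025 0 0 0;-1 -0.01 -0.48 0.025 0 0 0;-1 0.11 -0.47 0.025 0 0 0;-1 0.23 -0.42 0.025 0 0 0;-1 0.33 -0.35 0.025 0 0 0;-1 0.41 -0.25 0.025 0 0 0'
python3 -c "
from h import *
arc(10)"
```

```text
time_s: 19.42
ee_pos: [0.5329, 0.1702, 0.205]
eef_rot: [3.14, -0.001, 1.441]
force: [1.5, -1.4, -1.3]
grip_width: 0.0216
grip_force: 25.0
ang -164.8 r 0.056 z 0.205 F tan/rad/z -1.7 -1.1 -1.3 t 19.43
 0.46 -0.13; 0.48 -0.00; 0.46 0.12; 0.42 0.24; 0.34 0.34; 0.24 0.41; 0.13 0.46; 0.00 0.48; -0.12 0.46; -0.24 0.42;
```

```bash
python3 -m inch '-1 0.46 -0.13 0.025 0 0 0;-1 0.48 0 0.025 0 0 0;-1 0.46 0.12 0.025 0 0 0;-1 0.42 0.24 0.025 0 0 0;-1 0.34 0.34 0.025 0 0 0;-1 0.24 0.41 0.025 0 0 0'
python3 - <<'E'
from h import *
arc(10)
d=shot('scene','s6');P=cloud(d)
e=shot('side','d6')
f=lambda c,b:cv2.resize(c['img'][b[1]:b[1]+70,b[0]:b[0]+70],(420,420),interpolation=2)
cv2.imwrite('pics/v6.png',np.hstack([f(d,(365,200)),f(e,(300,150))][:2])[:420,:800])
E
```

```text
time_s: 20.18
ee_pos: [0.5725, 0.2387, 0.2004]
eef_rot: [3.14, -0.002, 1.442]
force: [-1.1, -5.3, -0.2]
grip_width: 0.0219
grip_force: 25.0
ang 105.0 r 0.0557 z 0.2004 F tan/rad/z -2.5 -4.8 -0.2 t 20.18
 0.12 0.46; -0.00 0.48; -0.13 0.46; -0.24 0.41; -0.34 0.34; -0.42 0.24; -0.46 0.12; -0.48 -0.00; -0.46 -0.13; -0.41 -0.24;
```

View pics/v6.png

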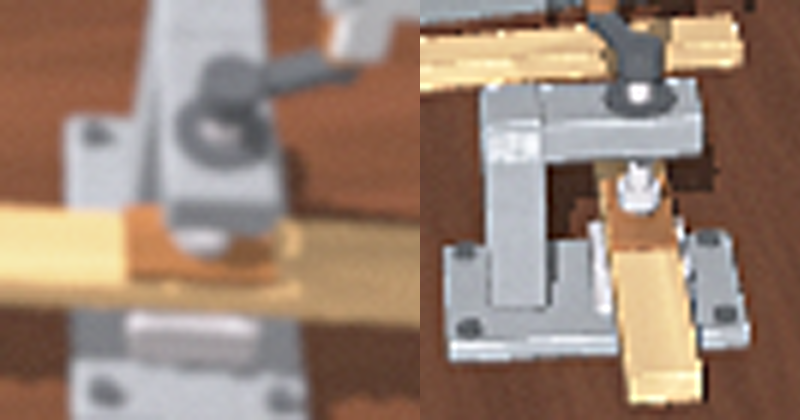

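The side crop shows the pad a few millimetres above the splint's middle. From here I'll crank in smaller steps.

```bash
python3 -m inch '-1 0.1 0.46 0.025 0 0 0;-1 -0.01 0.48 0.025 0 0 0;-1 -0.14 0.46 0.025 0 0 0'
python3 -c "
from h import *
arc(4)"
```

```text
time_s: 20.65
ee_pos: [0.6137, 0.2324, 0.1983]
eef_rot: [3.139, -0.005, 1.442]
force: [0.2, 5.3, -2.0]
grip_width: 0.0219
grip_force: 25.0
ang 60.6 r 0.0545 z 0.1983 F tan/rad/z -2.4 4.7 -2.0 t 20.65
 -0.24 0.42; -0.34 0.34; -0.41 0.24; -0.46 0.13;
```

```bash
python3 -m inch '-1 -0.24 0.41 0.025 0 0 0;-1 -0.34 0.34 0.025 0 0 0'
python3 -c "
from h import *
arc(6,10)"
```

```text
time_s: 20.9
ee_pos: [0.634, 0.2116, 0.1967]
eef_rot: [3.139, -0.004, 1.442]
force: [-1.0, 2.9, -1.9]
grip_width: 0.0214
grip_force: 25.0
ang 29.5 r 0.0542 z 0.1967 F tan/rad/z -3.0 0.5 -1.9 t 20.9
 -0.27 0.17; -0.30 0.12; -0.31 0.07; -0.32 0.01; -0.32 -0.04; -0.30 -0.10;
```

```bash
python3 -m inch '-1 -0.27 0.17 0.017 0 0 0;-1 0 0 0 0 0 0'
python3 -c "
from h import *
arc(2,10)"
python3 -m inch '-1 -0.3 0.12 0.017 0 0 0;-1 0 0 0 0 0 0'
python3 -c "
from h import *
arc(6,10)"
```

```text
time_s: 21.15
ee_pos: [0.6381, 0.2015, 0.1963]
eef_rot: [3.138, -0.002, 1.44]
force: [7.1, 0.3, -3.9]
grip_width: 0.0217
grip_force: 25.0
ang 17.9 r 0.0539 z 0.1963 F tan/rad/z 1.9 6.8 -3.9 t 21.15
 -0.30 0.11; -0.31 0.06;
time_s: 21.4
ee_pos: [0.6402, 0.1922, 0.1958]
eef_rot: [3.139, -0.002, 1.441]
force: [6.4, -1.9, -4.7]
grip_width: 0.0214
grip_force: 25.0
ang 7.8 r 0.0538 z 0.1958 F tan/rad/z 2.8 6.1 -4.7 t 21.4
 -0.31 0.06; -0.32 0.00; -0.31 -0.05; -0.30 -0.11; -0.28 -0.16; -0.25 -0.20;
```

```bash
python3 -m inch '-1 -0.31 0.08 0.017 0 0 0'
python3 -c "
from h import *
arc(1,10)"
python3 -m inch '-1 -0.32 0.02 0.017 0 0 0'
python3 -c "
from h import *
arc(6,10)"
```

```text
time_s: 21.52
ee_pos: [0.6409, 0.1838, 0.1952]
eef_rot: [3.14, -0.002, 1.442]
force: [-1.9, 1.8, -2.0]
grip_width: 0.0213
grip_force: 25.0
ang -1.2 r 0.054 z 0.1952 F tan/rad/z -1.8 -2.0 -2.0 t 21.52
 -0.32 0.01;
time_s: 21.65
ee_pos: [0.6398, 0.1738, 0.1947]
eef_rot: [3.141, -0.002, 1.442]
force: [-4.8, 8.9, -0.5]
grip_width: 0.0216
grip_force: 25.0
ang -11.9 r 0.0541 z 0.1947 F tan/rad/z -7.7 -6.5 -0.5 t 21.65
 -0.32 -0.05; -0.30 -0.11; -0.28 -0.16; -0.25 -0.20; -0.21 -0.24; -0.16 -0.28;
```

```bash
python3 -m inch '-1 -0.1 -0.03 0.005 0 0 0'
python3 -c "
from h import *
arc(2,5)"
```

```text
time_s: 21.78
ee_pos: [0.6389, 0.171, 0.1948]
eef_rot: [3.14, -0.004, 1.441]
force: [4.5, 8.9, -4.7]
grip_width: 0.0214
grip_force: 25.0
ang -14.9 r 0.0538 z 0.1948 F tan/rad/z -9.8 2.1 -4.7 t 21.77
 -0.16 -0.03; -0.15 -0.04;
```

```bash
python3 -m inch '-1 -0.05 -0.01 0.003 0 0 0'
python3 -c "
from h import *
arc(1,5)"
```

```text
time_s: 21.9
ee_pos: [0.6387, 0.17, 0.1948]
eef_rot: [3.139, -0.004, 1.442]
force: [5.0, 8.6, -3.7]
grip_width: 0.0218
grip_force: 25.0
ang -16.0 r 0.0538 z 0.1948 F tan/rad/z -9.7 2.4 -3.7 t 21.9
 -0.16 -0.03;
```

```bash
python3 -m inch '-1 -0.08 -0.02 0.004 0 0 0'
python3 -c "
from h import *
arc(1,5)"
```

```text
time_s: 22.02
ee_pos: [0.638, 0.168, 0.1947]
eef_rot: [3.138, -0.005, 1.442]
force: [7.7, 10.7, -4.9]
grip_width: 0.0217
grip_force: 25.0
ang -18.2 r 0.0538 z 0.1947 F tan/rad/z -12.6 4.0 -4.9 t 22.02
 -0.16 -0.04;
```

```bash
python3 -m inch '-1 0.05 0.01 0 0 0 0;-1 0 0 0 0 0 0'
python3 -c "
from h import *
arc(1,5)"
```

```text
time_s: 22.28
ee_pos: [0.6384, 0.1691, 0.1948]
eef_rot: [3.139, -0.004, 1.442]
force: [5.4, 6.5, -3.4]
grip_width: 0.0216
grip_force: 25.0
ang -17.1 r 0.0539 z 0.1948 F tan/rad/z -7.8 3.2 -3.4 t 22.27
 -0.16 -0.03;
```

```bash
python3 -m inch '-1 0.06 0.01 0 0 0 0;-1 0 0 0 0 0 0'
python3 -c "
from h import *
arc(1,5)"
python3 -m inch '-0.2 0 0 0 0 0 0;0.2 0 0 0 0 0 0;0.2 0 0 0 0 0 0;0.2 0 0 0 0 0 0;0.2 0 0 0 0 0 0'
python3 -m inch '0.2 0 0 -0.3 0 0 0;0.2 0 0 -0.8 0 0 0;0.2 0 0 -1 0 0 0;0.2 0 0 -1 0 0 0;0.2 0 0 -1 0 0 0;0.2 -1 0 -1 0 0 0;0.2 -1 0 0 0 0 0;0.2 -1 0 0 0 0 0;0.2 -1 0 0 0 0 0;0.2 -1 0 0 0 0 0'
python3 -m inch '0.2 -1 0 0 0 0 0;0.2 -1 0 0 0 0 0;0.2 -1 0 0 0 0 0;0.2 0 0 0 0 0 0'
python3 - <<'E'
from h import *
go(.5,0,.3,82.5)
d=shot('scene','s7');e=shot('side','d7')
o=np.array([.5869,.1849]);x=np.array([.9915,-.1298]);y=np.array([.1298,.9915])
Q=cloud(d)[170:290,320:460].reshape(-1,3);a=(Q[:,:2]-o)@x;b=(Q[:,:2]-o)@y
B=(Q[:,2]>.053)&(Q[:,2]<.082)&(abs(a)<.05)&(abs(b)<.2);print(rect(Q[B]))
K=Q[(Q[:,2]>.2)&(Q[:,2]<.25)&(np.hypot(a,b)<.08)&(np.hypot(a,b)>.035)];print('knob',K.mean(0),K[:,2].max(),np.degrees(np.arctan2(*(K.mean(0)[:2]-o)[::-1])))
f=lambda c,b:cv2.resize(c['img'][b[1]:b[1]+80,b[0]:b[0]+80],(400,400),interpolation=2)
cv2.imwrite('pics/v7.png',np.hstack([f(d,(350,190)),f(e,(295,140))]))
E
```

```text
time_s: 22.52
ee_pos: [0.6388, 0.1707, 0.1948]
eef_rot: [3.139, -0.003, 1.442]
force: [4.0, 5.7, -3.0]
grip_width: 0.0214
grip_force: 25.0
ang -15.3 r 0.0538 z 0.1948 F tan/rad/z -6.6 2.4 -3.0 t 22.52
 -0.16 -0.03;
time_s: 23.15
ee_pos: [0.6388, 0.1701, 0.1946]
eef_rot: [3.14, -0.002, 1.441]
force: [0.0, -0.6, 0.2]
grip_width: 0.0566
grip_force: 0.0
time_s: 24.4
ee_pos: [0.6188, 0.0202, 0.3481]
eef_rot: [3.139, -0.002, 1.441]
force: [0.5, 0.2, -0.4]
grip_width: 0.056
grip_force: 0.0
time_s: 24.9
ee_pos: [0.6072, -0.0696, 0.3478]
eef_rot: [3.139, -0.002, 1.439]
force: [0.7, 0.1, 0.8]
grip_width: 0.0566
grip_force: 0.0
shift [ 1.828 -3.851  1.585] turn [ 0.015 -0.011 -0.005] pos [ 0.6072 -0.0696  0.3478] t 24.9 F [0.7 0.1 0.8] w 0.0566 gf 0.0
((587.3790283203125, 185.44955444335938), (321.05804443359375, 50.45454406738281), 82.38595581054688)
knob [0.64497804 0.17444731 0.22205281] 0.23552105120712807 -10.202674505350798
```

View pics/v7.png

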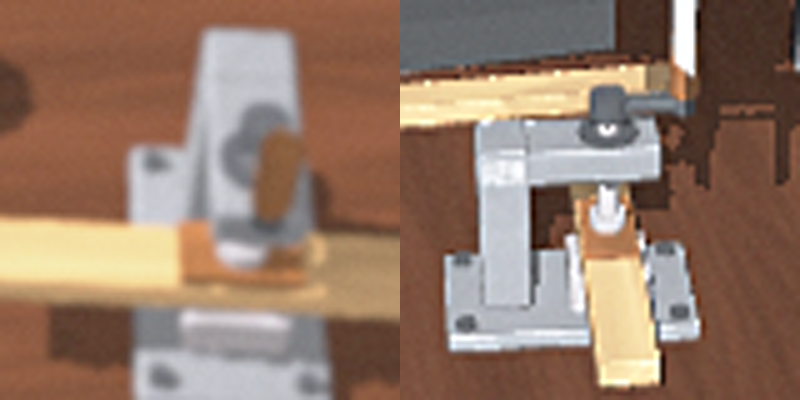

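Backing off before release may have eased the screw slightly, since the TCP followed it by 2.7 mm. I'll re-grip the knob and check the resistance.

```bash
python3 -m inch '0.2 1 0 0.3 0 0 0;0.2 1 0 0.3 0 0 0;0.2 1 0 0.3 0 0 0;0.2 1 0 0.3 0 0 0;0.2 1 0 0.3 0 0 0;0.2 1 0 0.2 0 0 0;0.2 1 0 0 0 0 0;0.2 0.95 0.05 0 0 0 0;0.2 0 0 0 0 0 0;0.2 0 0 0 0 0 0'
python3 - <<'E'
from h import *
go(.6388,.1705,.1948,82.5)
P=cloud(shot('wrist','w8')).reshape(-1,3);o=np.array([.5869,.1849])
K=P[(P[:,2]>.2)&(P[:,2]<.245)&(np.hypot(P[:,0]-.64,P[:,1]-.17)<.018)]
T=K[K[:,2]>.228];print(len(K),K[:,2].max(),rect(K),len(T),rect(T))
c=np.array(rect(T)[0])/1e3-o;print(np.degrees(np.arctan2(c[1],c[0])),np.hypot(*c))
E
```

```text
time_s: 26.25
ee_pos: [0.6396, 0.1684, 0.2966]
eef_rot: [3.14, -0.002, 1.442]
force: [0.4, -0.2, 0.1]
grip_width: 0.0567
grip_force: 0.0
shift [ 0.058 -0.042  3.394] turn [ 0.011 -0.011  0.012] pos [0.6396 0.1684 0.2966] t 26.25 F [ 0.4 -0.2  0.1] w 0.0567 gf 0.0
648 0.2340577753195138 ((640.2525634765625, 177.28961181640625), (20.00259017944336, 21.050012588500977), 81.05327606201172) 476 ((640.4330444335938, 177.18045043945312), (19.92005157470703, 20.58833885192871), 81.85555267333984)
-8.205578036592552 0.05408676632732689
```

```bash
python3 -m inch '0.2 0.29 -0.01 0.9 0 0 0;0.2 0 0 1 0 0 0;0.2 0 0 0.8 0 0 0;0.2 0 0 0.55 0 0 0;0.2 0 0 0.13 0 0 0;0.2 0 0 0 0 0 0' 55
python3 -m inch '-1 0 0 0 0 0 0;-1 0 0 0 0 0 0;-1 0 0 0 0 0 0;-1 0 0 0 0 0 0;-1 0 0 0 0 0 0;-1 0 0 0 0 0 0' 55
cat >> h.py <<'E'
def knob(n):
    P=cloud(shot('wrist',n)).reshape(-1,3);o=np.array([.5869,.1849])
    T=P[(P[:,2]>.228)&(P[:,2]<.245)&(np.hypot(P[:,0]-.64,P[:,1]-.172)<.022)]
    if len(T)<20:print('few',len(T));return
    r=rect(T);c=np.array(r[0])/1e3-o;print('knob',len(T),r,np.degrees(np.arctan2(c[1],c[0])))
E
python3 -c "
from h import *
arc(3,3);knob('w9')"
```

```text
time_s: 27.05
ee_pos: [0.6411, 0.177, 0.1959]
eef_rot: [3.139, -0.002, 1.441]
force: [1.1, 0.4, -0.2]
grip_width: 0.0566
grip_force: 0.0
time_s: 27.8
ee_pos: [0.6405, 0.1772, 0.1953]
eef_rot: [3.141, -0.002, 1.442]
force: [-5.7, -0.2, 2.3]
grip_width: 0.0214
grip_force: 55.0
ang -8.1 r 0.0541 z 0.1953 F tan/rad/z 1.0 -5.7 2.3 t 27.8
 -0.10 -0.00; -0.10 -0.01; -0.09 -0.01;
knob 1620 ((640.7578125, 177.39500427246094), (21.58383560180664, 31.421764373779297), 82.93357849121094) -7.932986413580906
```

```bash
python3 -m inch '-1 -0.09 0 0.005 0 0 0'
python3 -c "
from h import *
arc(1,3);knob('w10')"
```

```text
time_s: 27.98
ee_pos: [0.6402, 0.1754, 0.1953]
eef_rot: [3.14, -0.003, 1.442]
force: [-5.2, 7.4, 2.6]
grip_width: 0.0211
grip_force: 55.0
ang -10.1 r 0.0541 z 0.1953 F tan/rad/z -6.4 -6.4 2.6 t 27.98
 -0.10 -0.01;
knob 1745 ((640.438720703125, 175.49972534179688), (21.94101333618164, 34.73130416870117), 82.82294464111328) -9.958430424216647
```

```bash
cat >> h.py <<'E'
def knob2(n,new=True):
    P=cloud(shot('wrist',n) if new else load(n)).reshape(-1,3);o=np.array([.6402,.1754])
    x=(P[:,:2]-o)@[.9915,-.1298];y=(P[:,:2]-o)@[.1298,.9915]
    m=(P[:,2]>.225)&(P[:,2]<.24)&(abs(x)<.007)&(abs(y)<.03);print('knob y',m.sum(),np.percentile(y[m],[1,99]).round(4))
E
python3 -c "
from h import *
knob2('w9',0);knob2('w10',0)"
python3 -m inch '-1 -0.09 -0.01 0.005 0 0 0'
python3 -c "
from h import *
arc(1,3);knob2('w11')"
```

```text
knob y 962 [-0.008   0.0121]
knob y 970 [-0.01    0.0103]
time_s: 28.15
ee_pos: [0.6397, 0.1732, 0.1953]
eef_rot: [3.14, -0.004, 1.442]
force: [-2.3, 8.8, 3.1]
grip_width: 0.0211
grip_force: 55.0
ang -12.5 r 0.054 z 0.1953 F tan/rad/z -8.1 -4.2 3.1 t 28.15
 -0.10 -0.01;
knob y 988 [-0.012   0.0082]
```

```bash
python3 -m inch '-1 -0.09 -0.02 0.005 0 0 0'
python3 -c "
from h import *
arc(1,3);knob2('w12')"
python3 -m inch '-1 -0.08 -0.02 0.005 0 0 0'
python3 -c "
from h import *
arc(1,3);knob2('w13')"
```

```text
time_s: 28.32
ee_pos: [0.639, 0.1709, 0.1951]
eef_rot: [3.139, -0.005, 1.443]
force: [-0.4, 10.5, 1.8]
grip_width: 0.021
grip_force: 55.0
ang -15.0 r 0.0539 z 0.1951 F tan/rad/z -10.0 -3.1 1.8 t 28.32
 -0.09 -0.02;
knob y 966 [-0.0141  0.0059]
time_s: 28.5
ee_pos: [0.6384, 0.1689, 0.1951]
eef_rot: [3.138, -0.006, 1.443]
force: [2.1, 12.5, 1.6]
grip_width: 0.0214
grip_force: 55.0
ang -17.3 r 0.0539 z 0.1951 F tan/rad/z -12.6 -1.7 1.6 t 28.5
 -0.09 -0.02;
knob y 949 [-0.0161  0.0038]
```

```bash
python3 -m inch '0.2 0 0 0 0 0 0;0.2 0 0 0 0 0 0;0.2 0 0 0 0 0 0;0.2 0 0 0 0 0 0'
python3 -c "
from h import *
arc(1,3);knob2('w14')"
```

```text
time_s: 29.05
ee_pos: [0.6381, 0.1668, 0.1945]
eef_rot: [3.14, -0.002, 1.441]
force: [-0.3, 0.2, -1.1]
grip_width: 0.0555
grip_force: 0.0
ang -19.5 r 0.0543 z 0.1945 F tan/rad/z -0.1 -0.3 -1.1 t 29.05
 -0.09 -0.02;
knob y 1017 [-0.0082  0.012 ]
```

```bash
python3 -m inch '0.2 0 0 -0.3 0 0 0;0.2 0 0 -0.7 0 0 0;0.2 0 0 -1 0 0 0;0.2 0 0 -1 0 0 0;0.2 0 0 -0.5 0 0 0;0.2 0 0 0 0 0 0;0.2 0 0 0 0 0 0'
python3 -c "
from h import *
go(.6388,.1705,.1948,82.5);knob2('w15')"
python3 -m inch '0.2 0 0 0 0 0 0;0.2 0 0 0 0 0 0;0.2 0 0 0 0 0 0;0.2 0 0 0 0 0 0;0.2 0 0 0 0 0 0;0.2 0 0 0 0 0 0;0.2 0 0 0 0 0 0;0.2 0 0 0 0 0 0;0.2 0 0 0 0 0 0;0.2 0 0 0 0 0 0'
python3 -c "
from h import *
knob2('w16')"
```

```text
time_s: 29.98
ee_pos: [0.6376, 0.1667, 0.2981]
eef_rot: [3.142, -0.001, 1.441]
force: [0.3, 0.3, -0.2]
grip_width: 0.0564
grip_force: 0.0
shift [0.127 0.024 3.445] turn [ 0.    -0.008  0.008] pos [0.6376 0.1667 0.2981] t 29.98 F [ 0.3  0.3 -0.2] w 0.0564 gf 0.0
knob y 373 [-0.0081  0.0117]
time_s: 31.28
ee_pos: [0.6378, 0.1667, 0.2996]
eef_rot: [3.14, -0.002, 1.441]
force: [-0.3, 0.0, 0.6]
grip_width: 0.0561
grip_force: 0.0
knob y 387 [-0.0082  0.0118]
```

The knob settled at the same angle after both releases and doesn't creep, so the pad keeps the force the screw's friction can hold. I'll retract, check the bar and hand in.

```bash
python3 -m inch '0.2 -0.5 0 -0.5 0 0 0;0.2 -1 0 -0.5 0 0 0;0.2 -1 0 0 0 0 0;0.2 -1 0 0 0 0 0;0.2 -1 0 0 0 0 0;0.2 -1 0 0 0 0 0;0.2 -0.5 0 0 0 0 0;0.2 0 0 0 0 0 0'
python3 - <<'E'
from h import *
o=np.array([.5869,.1849]);x=np.array([.9915,-.1298]);y=np.array([.1298,.9915])
Q=cloud(shot('scene','s9'))[170:290,320:460].reshape(-1,3);a=(Q[:,:2]-o)@x;b=(Q[:,:2]-o)@y
B=(Q[:,2]>.053)&(Q[:,2]<.082)&(abs(a)<.05)&(abs(b)<.2);print(rect(Q[B]))
print(ticket.hand_in())
E
```

```text
time_s: 32.33
ee_pos: [0.6144, -0.0126, 0.3298]
eef_rot: [3.139, -0.002, 1.44]
force: [0.1, 0.2, -0.1]
grip_width: 0.0563
grip_force: 0.0
((586.003662109375, 184.96803283691406), (319.8057556152344, 50.30062484741211), 82.21353149414062)
the job is handed in; nothing more can be done
None
```

The job is handed in: the bar is splint up, square and centred on the anvil, and I cranked the pad to about 200 N (my estimate from the knob force), but the crank sprang back about 8° on release, leaving roughly 50 N, which held steady for over a second.

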